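Set a step attenuator to its third click

ROBOT

A 7-joint arm with a two-finger parallel gripper is mounted at the origin on a cart in front of the work surface, level with it; the furniture and walls round the work are solid. World frame = base frame: x ahead of the robot, y to its left, z up, the work surface at z = 0. Lengths are in m, angles in rad, forces in N, time in s.
With the tool pointing down it reaches from about 0.425 to 0.825 m from the base axis. Payload 3.6 kg.
Tool frame: the origin (TCP) lies where the fingers leave the gripper's body, on its centre line; the fingertips stand 73 mm ahead of it and the grasp point (between the pads) lies 54 mm ahead of it; z points along the fingers, y is the line along which they close (so a half turn about z gives the same grasp; the last joint's range is limited). The gripper opens to 85 mm and grips with 20 to 120 N. Pads are 22 mm wide; open, the fingers measure 114 mm over their backs; the gripper's body (76 mm by 85 mm) begins 54 mm behind the grasp point. The pads swing forward as they close: fully open they stand 13 mm farther back than shut.
Start: joints at [1.292, 0.615, -0.013, 1.423, 0.008, 1.103, -0.04], TCP at [0.163, -0.629, 0.304] pointing down, gripper open.
Joint ranges: [-3.12, 3.12], [-0.3, 2.06], [-1.34, 1.32], [0.26, 2.42], [-1.36, 4.5], [0.01, 1.98], [-2.84, 2.84]. Speed limits (rad/s): [2.79, 2.79, 3.14, 3.14, 3.14, 3.14, 3.14].

INTERFACE

Orientations are given as a unit quaternion [x, y, z, w].
In Python, from station import arm, snapshot, camera_info, ticket gives the robot as it stands. Calls block until the motion is done:
- arm.movep(position, orientation): joint-space move of the TCP to a pose.
- arm.line_to(position, velocity=0.15, ori=None): straight line of the TCP; ori=None keeps the orientation; velocity is the mean speed in m/s.
- arm.move_j(angles): joint-space move.
- arm.move_gripper(opening, effort=None): opening from 0.0 (shut) to 1.0 (fully open); effort is the grip in N (None keeps the last); returns when the fingers have stopped.
- arm.pause(seconds).
- arm.ik(position, orientation): joint angles nearest the present ones, or None.
- snapshot(name): name is "side" or "top" or "wrist"; returns the picture (384x512x3 uint8, blue, green, red); there is no depth.
- camera_info(name): a dict with "fx", "fy", "cx", "cy" (pixels), "R" (3x3) and "t" (3): a world point X has camera coordinates R X + t; the wrist camera has in their place "T_tool_cam" (4x4, takes a point from camera to tool coordinates, whose origin is the TCP and whose axes are the flange's). Camera axes: x right, y down, z forward; pixel columns grow to the right and rows downward; lengths in m; the calibration is good to about 2 mm. The wrist camera is an equidistant fisheye: a pixel r from the principal point sees the ray r / f radians off the axis. A picture is of the moment at which its call begins: read the wrist's pose just before it. camera_info takes no time and is no camera call.
A pose or a line that the arm cannot do raises arm.MotionError and nothing moves.
- ticket.finish_job(): hands the job in; it is judged then, once.
Readings, each from a call of its own:
- arm.read_time(): time.
- arm.read_joint_positions(): joint angles.
- arm.read_dq(): joint speeds.
- arm.read_effort(): joint torques, N m.
- arm.read_tool_pos(): TCP position.
- arm.read_eef_rot(): TCP orientation.
- arm.read_ft_force(): force on the tool from outside, world axes, zero at the start.
- arm.read_wrist_torque(): the same for the moment, N m.
- arm.read_opening(): opening from 0.0 (shut) to 1.0 (fully open).
- arm.read_finger_force(): force on a finger pad.
Only numpy, scipy, OpenCV 4.12 (cv2) and the standard library are available. Lean on these libraries where they do the work, as an engineer would, in place of code of your own. Each camera call takes 0.05 s, during which the arm holds its last target. There are 200 camera calls.

TASK

Two step attenuators stand on the bench, alike but for their levers. On the one with the flat paddle lever, push the lever with a fingertip or the outside of the fingers from its parked end along the slot, feeling the clicks, and leave it resting in the third click without ever running on past it. Do not pinch the lever; leave the ball-topped lever of the other attenuator and the small things standing around as they are.

Things in the scene. Friction and masses are not known exactly. Their poses are not given: they have to be found in the camera images.
- attenuator_paddle: the attenuator to set: aluminium box fixed to the bench, 84 (x) x 200 (y) x 45 mm high, with 14 mm coax sockets at both ends; origin at the centre of its underside, z up, y along the slot in its top, in which the lever runs. Turned up to 40 degrees either way. Thin dark marks beside the slot show the five detents, a broad dark bar the parked zone
- lever_paddle (a joint): travel of the paddle lever along its box's +y, 0 to 0.094 m. It starts parked, in 0 to 0.010, where it slides freely (under 1 N). Five detents follow at 0.028, 0.044, 0.060 (the third), 0.076 and 0.092, with ridges 8 mm before each. Climbing to a ridge takes about 6 N pushed slowly (2 N more at 0.1 m/s); past its top the force collapses and the lever snaps on by itself into the next notch
- lever_paddle_grip (a point): centre of the paddle, 72 mm above the bench: a black upright block 32 mm wide (across the slot), 14 mm thick (along it), 34 mm high, its top 89 mm above the bench, its lower edge 10 mm above the box, on an 8 mm stem. At joint value 0 it stands at y = -44 mm in the box's frame; axes as the box's. Fingers pressing on its rear (-y) and front (+y) halves at once count as pinching
- attenuator_ball: the other attenuator, not to be used: the same box with a ball-topped lever; origin at the centre of its underside, y along its slot, also fixed to the bench and turned up to about 40 degrees
- lever_ball_grip (a point): centre of the black ball, 28 mm across, on the lever of the other attenuator, 75 mm above the bench; that lever stays parked
- wick_reel_mid (a point): centre of a loose small reel of copper wick lying flat, 43 mm across, 14 mm high, beside the paddle attenuator; stays where it is
- vial_white_mid (a point): centre of a loose white vial, 27 mm across, 56 mm high, standing beside the paddle attenuator; stays where it is
- glue_bottle_mid (a point): centre of a loose small white bottle, 22 mm across, 46 mm high, standing beside the ball-lever attenuator; stays where it is

How it is judged:
On the way:
1. the paddle lever has clicked into the first detent (value of joint lever_paddle between 0.023 and 0.036 m).
At the end, for the whole second after the job is handed in: The paddle lever rests in the third detent (within 4 mm of 0.060 m), the ball lever is within 8 mm and the reel, vial and small bottle within 15 mm of where they started (value of joint lever_paddle between 0.056 and 0.064 m and velocity of joint lever_paddle between -0.005 and 0.005 m/s and distance of lever_ball_grip from where it was at the start of the episode below 0.008 m and distance of each of wick_reel_mid, vial_white_mid, glue_bottle_mid from where it was at the start of the episode below 0.015 m); the robot touches nothing.
It fails at once if the paddle lever runs past the third click (over the ridge towards the fourth) (value of joint lever_paddle above 0.068 m).
It fails at once if the paddle lever is pinched: the fingers press its rear and front halves at once (contact force between the fingers and lever_paddle_c1 above 1.5 N and contact force between the fingers and lever_paddle_c2 above 1.5 N).
It fails at once if the ball lever of the other attenuator is moved by more than 8 mm (distance of lever_ball_grip from where it was at the start of the episode above 0.008 m).
It fails at once if the reel, the vial or the small bottle is lifted or moved by more than 15 mm (distance of any of wick_reel_mid, vial_white_mid, glue_bottle_mid from where it was at the start of the episode above 0.015 m).
It also fails if it takes over 64 s, if anything falls off the work surface, if the arm or the gripper's body presses on something with over 40 N, if the wrist force passes 120 N, or if a joint passes its speed limit or range.

## Working session

There is one attempt and no reset: what is moved stays moved. The work goes in short steps, each a Python script; the robot and the scene stay as the last script left them, time stands still between calls to the robot, and variables do not carry over. Pictures are saved under pics/ and viewed, at most 10 in all, crops included, and the job is handed in when it is done.

```bash
mkdir -p pics
python3 - <<'E'
from station import arm,snapshot,camera_info
import cv2
for n in("top","side"):
    cv2.imwrite(f"pics/{n}0.png",cv2.resize(snapshot(n),(800,600),interpolation=cv2.INTER_CUBIC)); print(n,camera_info(n))
print(arm.read_time(),arm.read_tool_pos(),arm.read_eef_rot())
E
```

```text
top {'fx': 429.67730534323164, 'fy': 429.67730534323164, 'cx': 244.9466181925674, 'cy': 187.0325648849457, 'R': array([[ 0.0654966 , -0.99784647,  0.00355296],
       [-0.97751323, -0.0648764 , -0.20064629],
       [ 0.20044469,  0.00966859, -0.97965731]]), 't': array([-0.05605869,  0.48744875,  1.03085608])}
side {'fx': 443.2155939679831, 'fy': 443.2155939679831, 'cx': 258.0716099282924, 'cy': 188.57392054363422, 'R': array([[-0.98266171, -0.18421768,  0.02097163],
       [-0.13281494,  0.62047956, -0.77289411],
       [ 0.12936829, -0.76227879, -0.63418837]]), 't': array([0.46257273, 0.11137816, 1.01464474])}
0.1 [ 0.16246779 -0.62882623  0.30283611] [ 9.92016651e-01  1.26101446e-01 -1.68608259e-04 -1.16621936e-03]
```

View pics/top0.png

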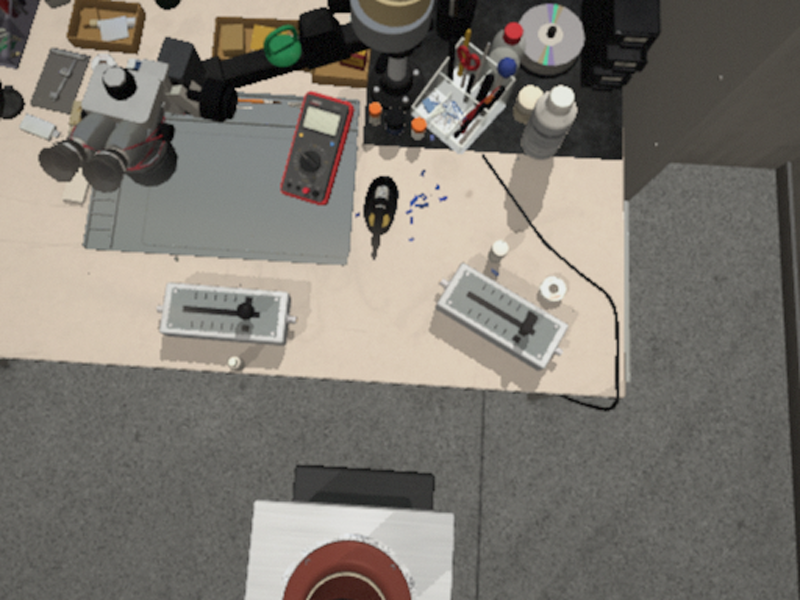

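View pics/side0.png

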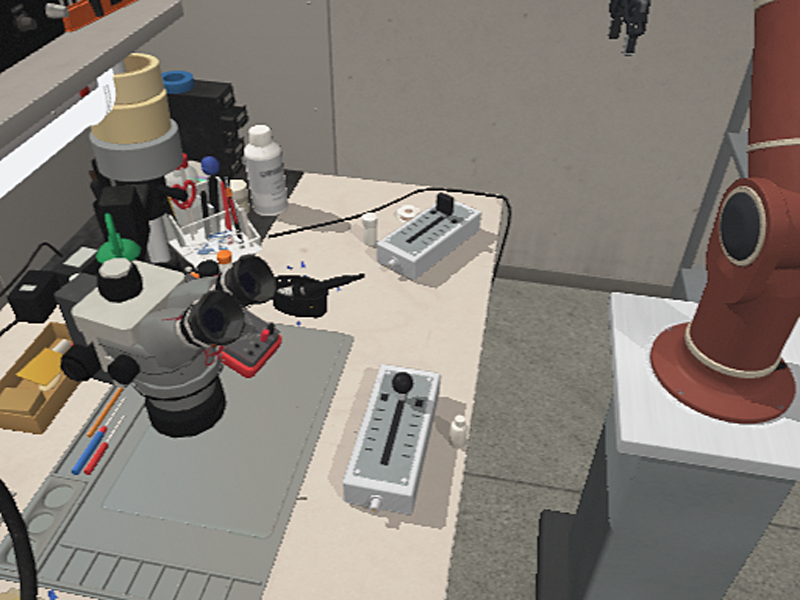

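The top view shows the paddle box at about (502,315) of 800x600. The paddle is at (528,325), parked at the right-hand end, so +y runs to the upper left. The vial is at (499,250) and the reel at (553,289). The ball box is at left, about (225,312). I'll crop closer.

Run:
```python
from station import snapshot
import cv2,numpy as np
t=snapshot("top")[140:250,270:380]; s=snapshot("side")[110:190,230:320]
a=cv2.resize(t,(550,550),interpolation=cv2.INTER_CUBIC)
cv2.imwrite("pics/t1.png",a)
cv2.imwrite("pics/s1.png",cv2.resize(s,(630,560),interpolation=cv2.INTER_CUBIC))
```

```text
(no output)
```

View pics/t1.png

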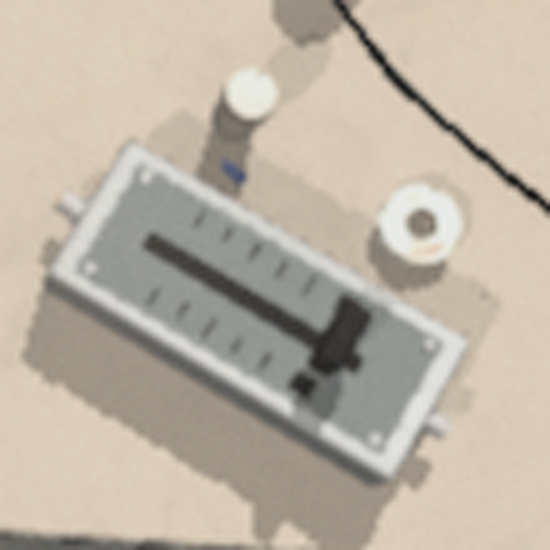

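View pics/s1.png

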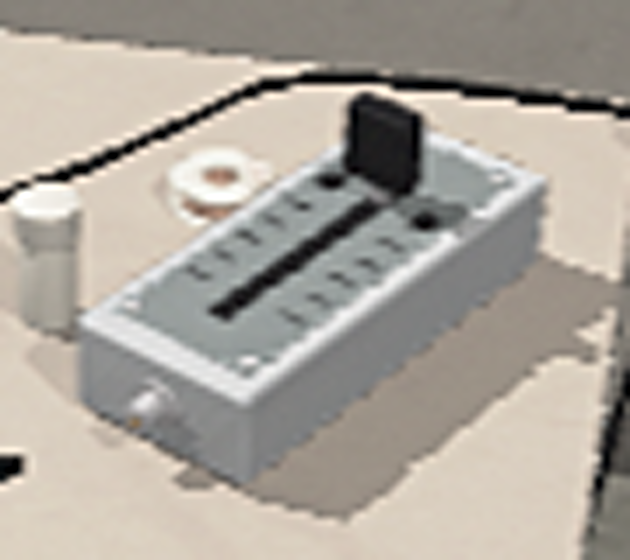

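The top crop has the four box-top corners at (135,143), (466,340), (390,478) and (52,275). The side crop has three of them at (85,325), (250,400) and (545,180). Next: fit the pose.

```bash
cat > fit.py <<'E'
import numpy as np
from scipy.optimize import least_squares
from station import camera_info
C={n:camera_info(n) for n in("top","side")}
def proj(n,X):
    c=C[n]; p=c["R"]@X+c["t"]; return np.array([c["fx"]*p[0]/p[2]+c["cx"],c["fy"]*p[1]/p[2]+c["cy"]])
def px(u,k,o): return (np.array(u)+.5)/k-.5+np.array(o)
T=lambda u:px(u,5,(270,140)); S=lambda u:px(u,7,(230,110))
obs=[("top",.042,.1,T((135,143))),("top",.042,-.1,T((466,340))),("top",-.042,-.1,T((390,478))),("top",-.042,.1,T((52,275))),
("side",.042,.1,S((85,325))),("side",-.042,.1,S((250,400))),("side",-.042,-.1,S((545,180)))]
def W(p,x,y,z):
    c,s=np.cos(p[2]),np.sin(p[2]); return np.array([p[0]+c*x-s*y,p[1]+s*x+c*y,z])
r=least_squares(lambda p:np.concatenate([proj(n,W(p,x,y,.045))-u for n,x,y,u in obs]),[.5,-.3,.8])
pose=r.x
if __name__=="__main__":
    print(pose,np.degrees(pose[2]),r.fun.round(1))
    from station import arm
    for y in(-.044,-.034):
        print("paddle front top corners",[((proj("top",W(pose,x,y+.007,.089))+.5-[270,140])*5).round() for x in(.016,-.016)],[((proj("side",W(pose,x,y+.007,.089))+.5-[230,110])*7).round() for x in(.016,-.016)])
    from scipy.spatial.transform import Rotation as R
    for s in(1,-1):
        a=np.r_[-np.sin(pose[2]),np.cos(pose[2]),0]*s; z=np.r_[0,0,-1.]
        q=R.from_matrix(np.c_[np.cross(a,z),a,z]).as_quat()
        for y,h in((-.095,.22),(-.095,.133),(.0,.133)):
            j=arm.ik(W(pose,0,y,h),q); print(s,q,W(pose,0,y,h),j)
E
python3 fit.py
```

```text
[ 0.46618196 -0.21777188 -0.47754483] -27.361303561992024 [-1.4 -0.4  1.7  0.3  1.   1.6 -1.4  0.9 -2.2 -0.9 -0.5  0.5  0.2 -0.6]
paddle front top corners [array([359., 307.]), array([327., 363.])] [array([345.,  96.]), array([412., 124.])]
paddle front top corners [array([341., 296.]), array([309., 353.])] [array([330., 107.]), array([397., 134.])]
1 [0.23651005 0.97162904 0.         0.        ] [ 0.42251996 -0.30214385  0.22      ] [ 0.98383068  0.58862006 -0.61657992  1.88852984  0.45965681  0.80911205
  1.21523097]
1 [0.23651005 0.97162904 0.         0.        ] [ 0.42251996 -0.30214385  0.133     ] [ 0.90856606  0.71069396 -0.50963105  1.9608107   0.58121093  0.61831745
  1.10968291]
1 [0.23651005 0.97162904 0.         0.        ] [ 0.46618196 -0.21777188  0.133     ] [ 0.73476815  0.70905236 -0.52432411  1.97399766  0.59951334  0.61591777
  0.90556662]
-1 [ 0.97162904 -0.23651005  0.         -0.        ] [ 0.42251996 -0.30214385  0.22      ] [ 0.49038355  0.52277691  0.13050484  1.90386464 -0.09858019  0.72105018
 -1.37057418]
-1 [ 0.97162904 -0.23651005  0.         -0.        ] [ 0.42251996 -0.30214385  0.133     ] [ 0.49810643  0.66180521  0.12235732  1.97377882 -0.15297329  0.51466113
 -1.32011859]
-1 [ 0.97162904 -0.23651005  0.         -0.        ] [ 0.46618196 -0.21777188  0.133     ] [ 0.3289008   0.65596303  0.09919927  1.98676004 -0.1252768   0.50457269
 -1.53093397]
```

Run:
```python
from station import arm,snapshot
from fit import *
import cv2
q=[0.97162904,-0.23651005,0,0]
arm.move_gripper(0.0)
arm.movep(W(pose,0,-.095,.22),q)
arm.line_to(W(pose,0,-.095,.133),.1)
arm.pause(.2)
print(arm.read_time(),arm.read_tool_pos()-W(pose,0,-.095,.133),arm.read_ft_force(),arm.read_opening())
s=snapshot("side")[70:190,210:350];t=snapshot("top")[140:260,270:390]
cv2.imwrite("pics/a2.png",np.hstack([cv2.resize(s,None,fx=3,fy=3),cv2.resize(t,None,fx=3,fy=3)]))
```

```text
3.75 [ 0.00028627 -0.00015789  0.00059927] [-0.04244175  0.3265945   0.54641245] -0.004891276531363418
```

View pics/a2.png

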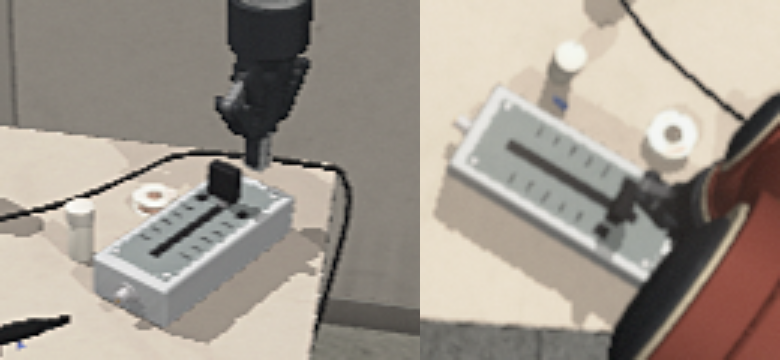

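Side view (left): the shut fingers stand behind the paddle, aligned with it, and touch nothing. I'll push in 1 mm steps while logging the force, only as far as the first click.

```bash
cat > push.py <<'E'
import sys
from station import arm
from fit import *
d=W(pose,0,1,0)-W(pose,0,0,0); d[2]=0
def y_now(): return (arm.read_tool_pos()-W(pose,0,0,0))@d
def push(y0,y1,step=.001,v=.02):
    t0=arm.read_time()
    for y in np.arange(y0,y1+1e-6,step):
        arm.line_to(W(pose,0,y,.133),v); f=arm.read_ft_force()@d
        print(f"{y*1e3:.1f}/{y_now()*1e3:.1f}:{f:.1f}",end="  ")
    arm.pause(.3); print("\nend",arm.read_ft_force().round(1),arm.read_time()-t0,arm.read_time())
E
python3 - <<'E'
from push import *
arm.line_to(W(pose,0,-.072,.133),.05)
push(-.071,-.040)
E
```

```text
-71.0/-71.3:-0.9  -70.0/-70.0:0.0  -69.0/-68.9:0.5  -68.0/-67.9:-1.2  -67.0/-66.9:0.0  -66.0/-65.9:-0.6  -65.0/-64.9:-0.0  -64.0/-63.9:0.3  -63.0/-62.9:0.1  -62.0/-61.9:0.9  -61.0/-60.9:-0.3  -60.0/-60.1:-1.0  -59.0/-59.1:-1.2  -58.0/-57.9:-0.8  -57.0/-56.7:-0.7  -56.0/-55.7:-0.4  -55.0/-54.8:-0.4  -54.0/-53.6:-0.6  -53.0/-53.2:-1.3  -52.0/-52.6:-3.8  -51.0/-51.9:-5.5  -50.0/-51.1:-5.8  -49.0/-50.1:-5.9  -48.0/-49.3:-6.3  -47.0/-48.1:-4.4  -46.0/-45.9:-2.3  -45.0/-43.2:0.3  -44.0/-43.3:1.1  -43.0/-42.9:-0.4  -42.0/-41.9:-0.2  -41.0/-40.9:0.6  -40.0/-39.9:-0.8  
end [ 0.4 -0.7 -0. ] 8.3 12.7583
```

The first ridge gave way at TCP y of about -47.5 mm, so joint ≈ TCP y + 67.5 mm. I'll go on to click 2, then stop as soon as the third ridge collapses.

```bash
python3 - <<'E'
from push import *
push(-.039,-.026)
E
python3 - <<'E'
from push import *
pk=0
for y in np.arange(-.025,-.0095,.001):
    arm.line_to(W(pose,0,y,.133),.02); f=-arm.read_ft_force()@d; pk=max(pk,f)
    print(f"{y*1e3:.0f}/{y_now()*1e3:.1f}:{f:.1f}",end="  ")
    if pk>4.5 and f<1.5: break
arm.pause(.3); print("\n",arm.read_ft_force().round(1),arm.read_time())
E
```

```text
-39.0/-38.9:-0.6  -38.0/-37.9:0.4  -37.0/-37.1:-0.8  -36.0/-36.7:-2.0  -35.0/-36.1:-4.8  -34.0/-35.1:-4.8  -33.0/-34.3:-5.6  -32.0/-33.3:-5.1  -31.0/-32.3:-5.9  -30.0/-30.4:-3.7  -29.0/-27.1:0.0  -28.0/-27.1:-0.1  -27.0/-26.8:0.0  -26.0/-25.9:0.2  
end [ 0.1  0.2 -0.3] 3.799999999999999 16.5583
-25/-24.9:-0.1  -24/-23.9:0.1  -23/-22.9:-0.7  -22/-21.9:-0.5  -21/-21.1:-0.0  -20/-20.7:3.2  -19/-20.1:5.1  -18/-19.2:5.8  -17/-18.3:5.1  -16/-17.4:6.7  -15/-16.4:5.8  -14/-14.5:4.7  -13/-11.1:-0.0  
 [ 0.4  0.4 -0.3] 20.1083
```

All three ridges are counted, 16 mm apart. Now I'll back off, lift and check.

Run:
```python
from push import *
from station import snapshot
import cv2
arm.line_to(W(pose,0,-.05,.133),.08)
arm.line_to(W(pose,0,-.05,.25),.12)
arm.line_to(W(pose,0,-.05,.25)+[-.0,-.12,.03],.12)
s=snapshot("side")[110:190,230:320];t=snapshot("top")[140:220,270:360]
cv2.imwrite("pics/b3.png",np.hstack([cv2.resize(i,None,fx=4,fy=4,interpolation=cv2.INTER_CUBIC) for i in(s,t)]))
for y in(.009,.025): # 3rd mark centre, next
    print([((proj("side",W(pose,x,y,.089))+.5-[230,110])*4).round() for x in(.016,-.016)])
print(arm.read_time())
```

```text
[array([157.,  82.]), array([195.,  99.])]
[array([142.,  92.]), array([181., 109.])]
23.125
```

View pics/b3.png

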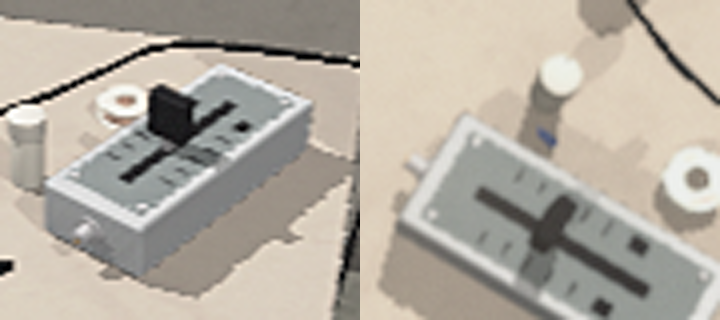

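The paddle's front top corners are at (148,91) and (190,108), about where the third click predicts them. Two marks remain ahead of it, and the vial and reel have not moved.

```bash
python3 -c "
from station import ticket
print(ticket.finish_job())"
```

```text
the job is handed in; nothing more can be done
None
```

The paddle lever is resting in the third click: I pushed it there with the shut fingertips, felt all three ridges, and backed the arm off before handing in (no verdict was returned).

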